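# Release the transport lock of a bottle slide and draw it out

## Task

The white slide tray with the dropper bottle is held shut by the yellow lock block: take the block out first, then draw the tray all the way out by its blue handle, gently, so that the bottle, which must not be touched, stays standing on it. Stow the block upright in the grey holder, lengthwise and about centred between its two cheeks and lowered (not dropped) fully onto the slot floor; put it down on the way and take it again by its ends, as the cheeks leave no room for fingers at its sides. Leave the black lens canister and the black eyepiece standing where they are.

Things in the scene. Friction and masses are not known exactly. Their poses are not given: they have to be found in the camera images.
- slide_base: fixed aluminium plate, 180 (x) x 74 (y) x 10 mm, origin at the centre of its underside. Its -x end is towards the robot and carries a dark steel stop post, 12 x 34 mm, centre at x = -84 mm, top 46 mm above the bench. The bay for the block, 60 mm long, lies between post and handle: centre at x = -48 mm, floor 10 mm high, sides open. Side rails 16 mm high at y = +-34 mm, only behind the bay.
- tray (a joint): travel of the white tray along the slide's own -x (roughly towards the robot), m: 0 shut, 0.048 fully out at a hard stop. About 3 N friction, no spring, stays where it is left. With the lock block in its bay it moves no more than about 4 mm. The slide stands close left of the lamp supply (207 mm high); to its left rear a monitor hangs over the bench from 0.28 m up.
- tray_handle (a point): point on the tray's upright handle, 11 mm below its top; moves with the tray, axes as slide_base. The handle is a flat bar at the tray's front, 14 mm (x, slide direction) x 30 mm (y); blue from 45 to 71 mm above the bench, white below. Free at both sides (y), so it can be pinched from above across its 30 mm width.
- tray_deck (a point): top face of the tray's deck (20 mm above the bench), centre of the black rubber pad on which the bottle stands; moves with the tray. The deck is 92 x 62 mm, from 7 mm behind the handle's centre on to the rear, with a rim 7 mm high.
- lock_block: loose yellow block with black bars on its sides, 56 (x) x 26 (y) x 40 (z) mm, 0.15 kg; origin at the centre of its underside, both halves alike. It starts in the bay, lengthwise along the slide, its ends shut in by post and handle and its long sides free for fingers.
- lock_holder: fixed grey holder on the bench behind the small drawer chest (126 mm high) and lamp supply (207 mm high): floor plate 60 (x) x 64 (y) x 6 mm, origin at the centre of its underside; two upright cheeks, 36 mm long (x), 8 mm thick, tops 76 mm above the bench, stand 38 mm apart (inner faces at y = +-19 mm). Both ends of the slot (x) are open, so a stowed block sticks out 10 mm past the cheeks at each end.
- holder_slot (a point): centre of the slot's floor, 6 mm above the bench, where the middle of the block's underside belongs; axes as the holder, the slot runs along x (across the robot's view). The bench on its left (world +y) is free for 140 mm, room to put the block down.
- bottle: dropper bottle, reddish brown with a black cap and white label, 36 mm across, 86 mm tall, 0.07 kg, standing loose on the tray's pad; origin at the centre of its foot. It topples if the tray is jerked.
- canister: black lens canister, 37 mm across, 62 mm tall; a bystander behind, origin at the centre of its foot.
- eyepiece: black spare eyepiece, 39 mm across, 63 mm tall; a bystander behind, origin at the centre of its foot.

How it is judged:
On the way:
1. the lock block is lifted clear of its bay while the tray is still shut (z of lock_block in the frame of slide_base above 0.045 m and value of joint tray below 0.008 m), for 0.1 s.
At the end, for the whole second after the job is handed in: Tray out by over 42 of 48 mm; block at rest on the slot floor (within 3 mm), upright within 0.1 rad, lengthwise within 0.3 rad, within 12 mm of the slot centre; bottle at rest on the tray, upright within 0.15 rad, foot within 25 mm of the pad centre (value of joint tray above 0.042 m and horizontal distance between lock_block and holder_slot below 0.012 m and z of lock_block in the frame of holder_slot between -0.004 and 0.003 m and angle between lock_block's own z axis and vertical below 0.1 rad and angle between the x axis of lock_block and the x axis of lock_holder, either way round below 0.3 rad and angle between bottle's own z axis and vertical below 0.15 rad and horizontal distance between bottle and tray_deck below 0.025 m and z of bottle in the frame of tray_deck below 0.006 m and linear speed of each of lock_block, bottle below 0.02 m/s); the robot touches nothing.
It fails at once if the bottle is tipped by more than 0.3 rad (angle between bottle's own z axis and vertical above 0.3 rad).
It fails at once if the robot touches the bottle (contact force between any of the fingers, the arm and bottle above 0.5 N).
It fails at once if the block is dropped or rammed into the holder (faster than 0.5 m/s within 70 mm of the slot floor) (linear speed of lock_block above 0.5 m/s and horizontal distance between lock_block and holder_slot below 0.03 m and z of lock_block in the frame of holder_slot below 0.07 m).
It fails at once if a bystander (canister, eyepiece) is moved by more than 30 mm (distance of any of canister, eyepiece from where it was at the start of the episode above 0.03 m).
It also fails if it takes over 64 s, if anything falls off the work surface, if the arm or the gripper's body presses on something with over 40 N, if the wrist force passes 120 N, or if a joint passes its speed limit or range.

## Robot

A 6-joint arm with a two-finger parallel gripper is mounted at the origin on the work surface; the furniture and walls round the work are solid. World frame = base frame: x ahead of the robot, y to its left, z up, the work surface at z = 0. Lengths are in m, angles in rad, forces in N, time in s.
With the tool pointing down it reaches from about 0.275 to 0.775 m from the base axis. Payload 14.6 kg.
Tool frame: the origin (TCP) lies between the finger pads; the fingertips stand arm.tip_extent ahead of it and the grasp point (between the pads) is the TCP (arm.tip_extent is the distance from the TCP to the fingertips, in m); z points along the fingers, y is the line along which they close (so a half turn about z gives the same grasp; the last joint's range is limited). The gripper opens to 85 mm and grips with 20 to 120 N. Pads are 22 mm wide; open, the fingers measure 114 mm over their backs; the gripper's body (76 mm by 85 mm) begins 54 mm behind the grasp point. The pads swing forward as they close: fully open they stand 13 mm farther back than shut.
Start: joints at [0.634, 0.263, -0.048, 1.259, 0, 1.415], TCP at [0.37, 0.373, 0.228] pointing down, gripper open.
Joint ranges: [-2.65, 2.65], [-0.89, 1.7], [-1.18, 1.37], [-2.13, 2.11], [-1.35, 1.29], [-3.14, 3.14]. Speed limits (rad/s): [1.89, 1.89, 2.57, 2.79, 3.14, 3.14].

## Interface

Orientations are given as a 3x3 rotation matrix whose columns are the frame's x, y, z axes.
In Python, from workcell import arm gives the robot as it stands.
- The arm moves only by the tool arm_command, never from a script. Its argument "steps" is a list of rows, each a list of 7 numbers: the shift along the tool's x, y, z in mm, then the turn, a rotation vector about the tool's x, y, z in degrees, then the opening, from 0 (shut) to 1 (fully open). In form: [[tx, ty, tz, ax, ay, az, jaw], ...]. A call has 1 to 12 rows; each row shifts and turns the commanded pose from where the row before left it, along the tool's axes as they then stand; what a row does not reach is not made up. A row lasts 1/10 s, in which the tool goes at most 50 mm and 8.59 degrees, less where a joint would pass 70% of its speed; a pose out of reach is approached as far as the arm can. A call with a gripper value outside its range is refused whole. The fingers move at their own pace and stop on an object; "newtons" is the grip in N (left out, the last holds). Time passes only in rows, so rows that do not move let the fingers close. It gives the time, the measured TCP pose, the force, the opening and the grip force at its end, in the units of the state.
- arm.observe(): the state, without advancing time (a new reading comes with each control period).
- arm.capture(name): name is "scene" or "side" or "wrist"; returns (picture, depth): 420x560x3 uint8, blue, green, red; 420x560 float32, m along the optical axis (not along the pixel's ray), 0 where there is no reading.
- arm.calibration(name): a dict with "fx", "fy", "cx", "cy" (pixels), "distortion" ([k1, k2, p1, p2, k3] as OpenCV has them; the pictures are not rectified), "position" and "rotation" of the camera in the world; the wrist camera has in their place "mount" (4x4, takes a point from camera to tool coordinates, whose origin is the TCP and whose axes are the flange's). Camera axes: x right, y down, z forward; pixel columns grow to the right and rows downward; lengths in m; the calibration is good to about 2 mm. A picture is of the moment at which its call begins: read the wrist's pose just before it. calibration takes no time and is no camera call.
- arm.sign_off(): hands the job in; it is judged then, once.
The state is a dict: "clock": time; "joint_positions": joint angles; "dq": joint speeds; "tau": joint torques, N m; "tool_pos": TCP position; "eef_rot": TCP orientation; "wrist_force": force on the tool from outside, world axes, zero at the start; "wrist_torque": the same for the moment, N m; "grip_width": finger opening in m; "finger_force": force on a finger pad.
Only numpy, scipy, OpenCV 4.12 (cv2) and the standard library are available. Lean on these libraries where they do the work, as an engineer would, in place of code of your own. Each camera call takes 0.05 s, during which the arm holds its last target. There are 200 camera calls.

## Working session

There is one attempt and no reset: what is moved stays moved. The work goes in short steps, Python scripts to look and compute and a tool call to move; the robot and the scene stay as the last step left them, time stands still between calls to the robot, and variables do not carry over. Pictures are saved under pics/ and viewed, at most 10 in all, crops included, and the job is handed in when it is done.

Besides the shell and the picture viewer there is one more tool, called after "Request:" by a JSON object that holds its "name" and its "arguments", one argument or row to a line. arm_command: Moves the arm, as the interface text tells. Its arguments: {"type":"object","properties":{"steps":{"type":"array"},"newtons":{"type":"number"}},"required":["steps"]}

```bash
mkdir -p pics; cat > h.py <<'E'
import numpy as np, cv2
from workcell import arm
def cap(n):
    s=arm.observe(); p,d=arm.capture(n); c=arm.calibration(n)
    if n=='wrist':
        T=np.eye(4);T[:3,:3]=np.array(s['eef_rot']);T[:3,3]=s['tool_pos'];T=T@np.array(c['mount'])
    else:
        T=np.eye(4);T[:3,:3]=np.array(c['rotation']);T[:3,3]=c['position']
    K=np.array([[c['fx'],0,c['cx']],[0,c['fy'],c['cy']],[0,0,1.]])
    return p,d,T,K,np.array(c['distortion'],float)
def ray(px,T,K,D):
    q=cv2.undistortPoints(np.array(px,float).reshape(-1,1,2),K,D).reshape(-1,2)
    return np.c_[q,np.ones(len(q))]@T[:3,:3].T,T[:3,3]
def onz(px,z,T,K,D):
    r,o=ray(px,T,K,D); return o+r*((z-o[2])/r[:,2])[:,None]
def cloud(d,T,K,D):
    v,u=np.nonzero(d>0); r,o=ray(np.c_[u,v],T,K,D)
    P=np.full(d.shape+(3,),np.nan); P[v,u]=o+r*d[v,u][:,None]; return P
E
python3 - <<'E'
from h import *
s=arm.observe();print(s,arm.tip_extent)
for n in['scene','side','wrist']:
    p,d,T,K,D=cap(n);cv2.imwrite(f'pics/{n}0.png',p);np.savez(f'/tmp/{n}0.npz',p=p,d=d,T=T,K=K,D=D)
    print(n,T.round(3).tolist())
E
```

```text
{'clock': 0.0, 'joint_positions': array([ 6.33715691e-01,  2.63531268e-01, -4.89522580e-02,  1.25939636e+00,
       -1.12683601e-05,  1.41551422e+00]), 'dq': array([ 1.83926230e-03, -4.47489745e-04, -1.18848334e-04, -1.04972595e-03,
        7.93811417e-05, -1.34838924e-03]), 'tau': array([ 7.65587538e-05, -6.37616587e+01,  3.84572375e+01,  1.35724718e-02,
       -1.37092998e-04,  5.92603811e-06]), 'tool_pos': array([0.36965993, 0.37239523, 0.22771515]), 'eef_rot': array([[-7.09647456e-01,  7.04556411e-01, -8.66491957e-04],
       [ 7.04556927e-01,  7.09647175e-01, -6.50700153e-04],
       [ 1.56448605e-04, -1.07226062e-03, -9.99999413e-01]]), 'wrist_force': array([ 0.93365434, -0.29470718,  0.13609972]), 'wrist_torque': array([-0.01136652,  0.03304231,  0.00233042]), 'finger_force': 0.0, 'grip_width': 0.08490361622947332} 0.019
scene [[-0.998, -0.049, 0.045, 0.437], [-0.066, 0.812, -0.58, 0.809], [-0.008, -0.582, -0.813, 1.134], [0.0, 0.0, 0.0, 1.0]]
side [[-0.896, -0.295, 0.331, 0.187], [-0.443, 0.601, -0.665, 0.688], [-0.003, -0.743, -0.67, 0.733], [0.0, 0.0, 0.0, 1.0]]
wrist [[0.704, 0.682, 0.199, 0.32], [0.71, -0.675, -0.199, 0.423], [-0.002, 0.281, -0.96, 0.373], [0.0, 0.0, 0.0, 1.0]]
```

View pics/scene0.png

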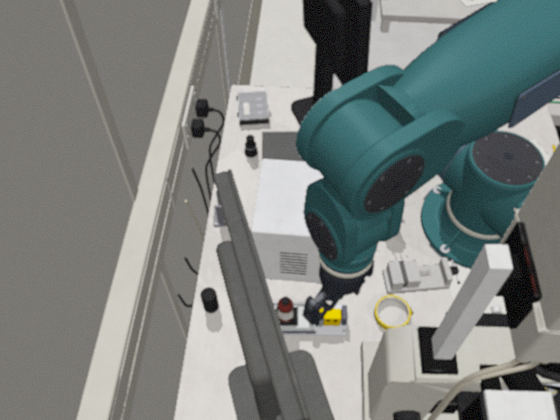

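View pics/side0.png

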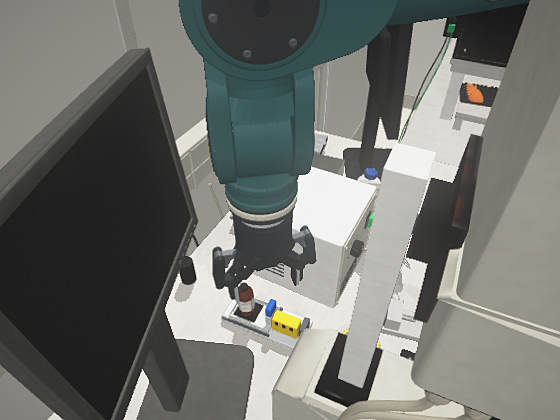

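View pics/wrist0.png

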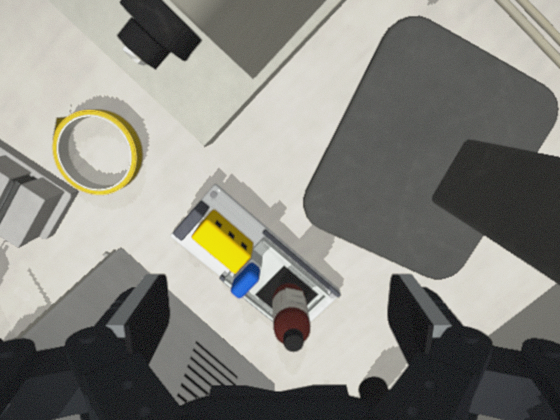

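The scene view shows the slide at about (315,318) and the holder at (253,107), with dark canisters at (250,148) and (209,299). In the wrist view the block is at (222,240), the handle at (245,278) and the bottle at (290,315).

```bash
cat > m.py <<'E'
from h import *
def ld(n): z=np.load(f'/tmp/{n}.npz'); return [z[k] for k in'pdTKD']
def blobs(mask,P,zr,name,mina=20):
    m=(mask>0)&(P[...,2]>zr[0])&(P[...,2]<zr[1])
    n,l,st,c=cv2.connectedComponentsWithStats(m.astype(np.uint8))
    for i in range(1,n):
        if st[i,4]>=mina:
            q=P[l==i]; r=cv2.minAreaRect((q[:,:2]*1000).astype(np.float32))
            print(name,st[i,4],c[i].round(0),'z95',np.percentile(q[:,2],[50,95]).round(3),'rect',np.round(r[0],1),np.round(r[1],1),round(r[2],1))
E
python3 - <<'E'
from m import *
for n in['wrist0','side0','scene0']:
    p,d,T,K,D=ld(n);P=cloud(d,T,K,D);h=cv2.cvtColor(p,cv2.COLOR_BGR2HSV)
    Y=cv2.inRange(h,(22,120,100),(35,255,255));B=cv2.inRange(h,(105,120,60),(125,255,255))
    blobs(Y,P,(.043,.06),n+' yel');blobs(B,P,(.064,.08),n+' blue',8)
    blobs(cv2.inRange(h,(0,80,30),(12,255,255)),P,(.02,.12),n+' red',15)
p,d,T,K,D=ld('scene0');P=cloud(d,T,K,D)
for u,v in [(253,107),(243,100),(265,100),(243,112),(262,112),(250,148),(209,299),(258,200),(310,200),(285,145),(250,122),(240,122),(265,122),(270,255),(310,275),(262,258)]:print(u,v,P[v,u].round(3))
c=cv2.resize(p[70:200,180:330],None,fx=5,fy=4.5,interpolation=cv2.INTER_CUBIC);cv2.imwrite('pics/hold.png',c)
E
```

```text
wrist0 yel 1547 [221. 245.] z95 [0.05  0.051] rect [373.  294.5] [55.4 25. ] 2.0
wrist0 blue 432 [245. 283.] z95 [0.07  0.072] rect [408.7 290.6] [13.2 28.3] 4.0
wrist0 red 89 [286. 287.] z95 [0.027 0.032] rect [455.4 299.1] [29.6  8.3] 57.4
wrist0 red 729 [291. 323.] z95 [0.087 0.094] rect [461.6 297.5] [31.3 24.5] 56.2
side0 yel 335 [286. 320.] z95 [0.049 0.051] rect [371.3 295.7] [56.1 27.6] 3.1
side0 blue 94 [270. 306.] z95 [0.07  0.072] rect [407.4 291.6] [13.2 29.9] 4.0
side0 red 135 [246. 295.] z95 [0.086 0.093] rect [458.  298.2] [27.7 20.3] 48.4
side0 red 41 [246. 312.] z95 [0.029 0.036] rect [458.7 304.5] [29.4 10.8] 28.0
scene0 yel 150 [334. 315.] z95 [0.049 0.053] rect [363.4 294.8] [26.7 34.6] 87.9
scene0 red 111 [285. 307.] z95 [0.088 0.098] rect [468.4 301.5] [18.6 28.2] 88.9
253 107 [ 0.599 -0.353  0.03 ]
243 100 [ 0.632 -0.386  0.025]
265 100 [ 0.567 -0.382  0.032]
243 112 [ 0.627 -0.335  0.026]
262 112 [ 0.572 -0.336  0.028]
250 148 [ 0.591 -0.185  0.039]
209 299 [0.634 0.282 0.061]
258 200 [0.536 0.117 0.209]
310 200 [0.43  0.374 0.558]
285 145 [ 0.492 -0.119  0.128]
250 122 [ 0.605 -0.314  0.008]
240 122 [ 0.633 -0.306  0.014]
265 122 [ 0.562 -0.319  0.005]
270 255 [0.506 0.195 0.117]
310 275 [0.416 0.2   0.045]
262 258 [0.524 0.197 0.105]
```

View pics/hold.png

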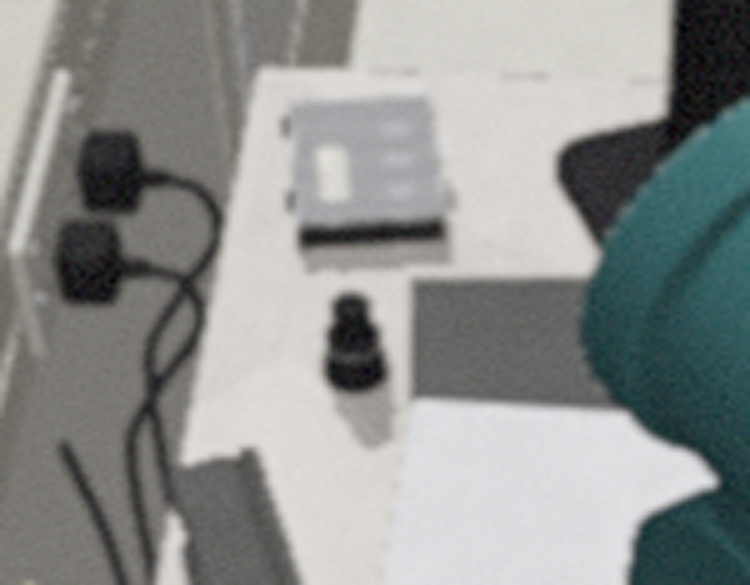

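The grey box at (253,107) is flat and is not the holder. The eyepiece is at (250,148), so the holder is probably hidden behind the supply near (222,215). I'll align over the block and look from closer.

Request:
{"name": "arm_command", "arguments": {
  "steps": [
    [0,0,0,0,0,-8,0.7],
    [0,0,0,0,0,-8,0.7],
    [0,0,0,0,0,-8,0.7],
    [0,0,0,0,0,-8,0.7],
    [0,0,0,0,0,-8,0.7],
    [0,0,0,0,0,-8,0.7],
    [0,-26,20,0,0,0,0.7],
    [0,-26,20,0,0,0,0.7],
    [0,-26,20,0,0,0,0.7],
    [0,0,0,0,0,0,0.7],
    [0,0,0,0,0,0,0.7]
  ]
}}

```text
clock: 1.25
tool_pos: [0.3743, 0.2945, 0.1682]
eef_rot: [[-0.998, -0.055, -0.0], [-0.055, 0.998, -0.0], [0.0, -0.0, -1.0]]
wrist_force: [-0.1, 1.1, 0.4]
grip_width: 0.0597
finger_force: 0.0
```

```bash
python3 - <<'E'
from m import *
n='wrist1';p,d,T,K,D=cap('wrist');cv2.imwrite(f'pics/{n}.png',p);np.savez(f'/tmp/{n}.npz',p=p,d=d,T=T,K=K,D=D)
s=arm.observe();print(s['tool_pos'],s['eef_rot'].round(3).tolist(),s['joint_positions'].round(2))
P=cloud(d,T,K,D);h=cv2.cvtColor(p,cv2.COLOR_BGR2HSV)
blobs(cv2.inRange(h,(22,120,100),(35,255,255)),P,(.047,.06),n+' yel');blobs(cv2.inRange(h,(105,120,60),(125,255,255)),P,(.067,.08),n+' blue',8)
# holder candidates in scene: cloud in region
p,d,T,K,D=ld('scene0');P=cloud(d,T,K,D)
for v in range(196,236,4):print(v,[(u,*P[v,u].round(3).tolist(),p[v,u].tolist()) for u in range(212,234,5)])
E
```

```text
[0.37457646 0.29507803 0.16861423] [[-0.998, -0.056, 0.0], [-0.056, 0.998, 0.0], [-0.0, 0.0, -1.0]] [ 0.5   0.21 -0.29  1.07  0.    0.44]
wrist1 yel 2429 [277. 200.] z95 [0.05  0.051] rect [372.7 293.5] [55.2 25. ] 2.0
wrist1 blue 683 [269. 258.] z95 [0.07  0.072] rect [409.  289.5] [28.  13.8] 90.0
196 [(212, 0.678, -0.042, 0.005, [191, 193, 196]), (217, 0.654, 0.001, 0.062, [115, 116, 119]), (222, 0.545, 0.382, 0.569, [103, 105, 104]), (227, 0.538, 0.383, 0.57, [99, 99, 102]), (232, 0.532, 0.381, 0.568, [96, 98, 98])]
200 [(212, 0.677, -0.03, 0.004, [203, 206, 209]), (217, 0.656, -0.002, 0.042, [155, 157, 158]), (222, 0.544, 0.389, 0.569, [97, 99, 100]), (227, 0.538, 0.387, 0.567, [97, 99, 97]), (232, 0.531, 0.388, 0.569, [95, 97, 100])]
204 [(212, 0.675, -0.018, 0.003, [208, 212, 215]), (217, 0.663, -0.021, -0.0, [177, 180, 181]), (222, 0.543, 0.394, 0.567, [91, 88, 95]), (227, 0.537, 0.395, 0.57, [97, 99, 99]), (232, 0.53, 0.396, 0.571, [97, 99, 99])]
208 [(212, 0.673, -0.003, 0.006, [206, 209, 214]), (217, 0.647, 0.045, 0.073, [96, 92, 92]), (222, 0.543, 0.398, 0.563, [83, 84, 8
[... 729 characters left out ...]
0.569, [97, 99, 98])]
224 [(212, 0.667, 0.043, 0.001, [192, 196, 201]), (217, 0.653, 0.046, 0.006, [152, 149, 149]), (222, 0.642, 0.042, 0.001, [97, 90, 92]), (227, 0.533, 0.424, 0.566, [81, 87, 85]), (232, 0.527, 0.425, 0.568, [97, 103, 104])]
228 [(212, 0.665, 0.056, 0.002, [207, 211, 214]), (217, 0.652, 0.056, 0.004, [201, 205, 208]), (222, 0.64, 0.056, 0.003, [160, 164, 167]), (227, 0.629, 0.049, -0.005, [142, 144, 147]), (232, 0.526, 0.432, 0.569, [98, 103, 102])]
232 [(212, 0.663, 0.071, 0.006, [203, 208, 211]), (217, 0.651, 0.068, 0.004, [204, 209, 213]), (222, 0.639, 0.066, 0.002, [158, 161, 161]), (227, 0.626, 0.068, 0.005, [163, 163, 164]), (232, 0.525, 0.437, 0.569, [94, 92, 96])]
```

View pics/wrist1.png

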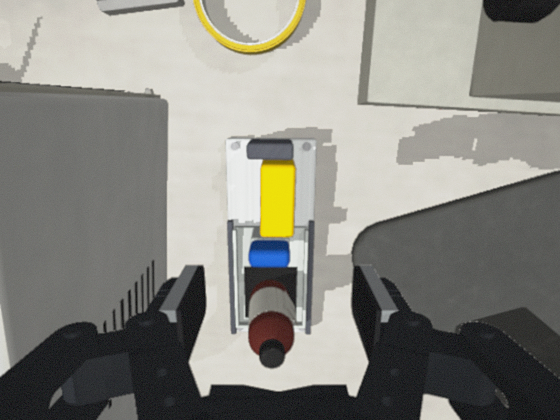

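The tray is shut and the block is slightly off-centre to +y in the bay at image (278,200). The handle is at (269,255) and the bottle is well clear. I'll grasp now.

Request:
{"name": "arm_command", "arguments": {
  "steps": [
    [6,-1.5,25,0,0,1,0.7],
    [0,0,30,0,0,0,0.7],
    [0,0,30,0,0,0,0.7],
    [0,0,25,0,0,0,0.7],
    [0,0,18,0,0,0,0.7],
    [0,0,0,0,0,0,0.5],
    [0,0,0,0,0,0,0.2],
    [0,0,0,0,0,0,0.2],
    [0,0,0,0,0,0,0.2],
    [0,0,0,0,0,0,0.2]
  ],
  "newtons": 40
}}

```text
clock: 2.3
tool_pos: [0.3691, 0.2935, 0.0413]
eef_rot: [[-0.999, -0.039, 0.002], [-0.039, 0.999, 0.001], [-0.002, 0.001, -1.0]]
wrist_force: [-1.5, 0.2, 8.0]
grip_width: 0.0244
finger_force: 40.3
```

Request:
{"name": "arm_command", "arguments": {
  "steps": [
    [0,0,-5,0,0,0,0.2],
    [0,0,-15,0,0,0,0.2],
    [0,0,-30,0,0,0,0.2],
    [0,0,-40,0,0,0,0.2],
    [0,0,-45,0,0,0,0.2],
    [0,0,-45,0,0,0,0.2],
    [0,0,-45,0,0,0,0.2],
    [0,0,-25,0,0,0,0.2],
    [0,0,0,0,0,0,0.2]
  ]
}}

```text
clock: 3.2
tool_pos: [0.3693, 0.2934, 0.2938]
eef_rot: [[-0.999, -0.038, 0.005], [-0.038, 0.999, 0.003], [-0.005, 0.002, -1.0]]
wrist_force: [0.4, 0.2, -2.7]
grip_width: 0.0249
finger_force: 39.7
```

```bash
python3 - <<'E'
from m import *
for n in ['side0','scene0']:
    p,d,T,K,D=ld(n);P=cloud(d,T,K,D).reshape(-1,3)
    q=P[(P[:,2]>.2)&(P[:,0]>.35)&(P[:,0]<.8)&(P[:,1]>-.2)&(P[:,1]<.6)]
    for z in np.arange(.2,.6,.05):
        w=q[(q[:,2]>z)&(q[:,2]<z+.05)]
        if len(w)>5:
            print(n,z.round(2),len(w))
            for x in np.arange(.35,.8,.05):
                k=w[(w[:,0]>x)&(w[:,0]<x+.05)]
                if len(k)>5:print('   x',x.round(2),'y',np.percentile(k[:,1],[1,99]).round(2))
E
```

```text
side0 0.2 4227
   x 0.35 y [0.01 0.2 ]
   x 0.4 y [0.  0.2]
   x 0.45 y [0.04 0.53]
   x 0.7 y [-0.01  0.1 ]
   x 0.75 y [-0.09  0.08]
side0 0.25 1866
   x 0.35 y [0.41 0.42]
   x 0.4 y [0.4 0.6]
   x 0.45 y [0.38 0.51]
   x 0.5 y [0.33 0.38]
   x 0.75 y [-0.1   0.05]
side0 0.3 6308
   x 0.35 y [0.37 0.41]
   x 0.4 y [0.4 0.6]
   x 0.45 y [0.39 0.53]
   x 0.5 y [0.33 0.39]
   x 0.75 y [-0.1   0.06]
side0 0.35 6212
   x 0.35 y [0.39 0.41]
   x 0.4 y [0.54 0.6 ]
   x 0.45 y [0.4  0.54]
   x 0.5 y [0.33 0.4 ]
   x 0.75 y [-0.1   0.44]
side0 0.4 9368
   x 0.35 y [0.4  0.42]
   x 0.4 y [0.55 0.6 ]
   x 0.45 y [0.41 0.55]
   x 0.5 y [0.33 0.42]
   x 0.75 y [-0.06  0.43]
side0 0.45 12665
   x 0.35 y [-0.19  0.44]
   x 0.4 y [0.56 0.6 ]
   x 0.45 y [0.43 0.56]
   x 0.5 y [0.33 0.43]
   x 0.75 y [-0.04  0.4 ]
side0 0.5 15554
   x 0.35 y [0.4  0.44]
   x 0.4 y [0.57 0.6 ]
   x 0.45 y [0.44 0.57]
   x 0.5 y [0.34 0.44]
   x 0.75 y [-0.03  0.38]
side0 0.55 11136
   x 0.35 y [0.41 0.44]
   x 0.4 y [0.4 0.6]
   x 0.45 y [0.44 0.58]
   x 0.5 y [0.34 0.49]
   x 0.55 y [0.35 0.37]
   x 0.75 y [0.14 0
[... 295 characters left out ...]
x 0.75 y [-0.03  0.29]
scene0 0.35 777
   x 0.35 y [-0.2   0.41]
   x 0.4 y [0.37 0.42]
   x 0.45 y [0.6 0.6]
   x 0.75 y [0.11 0.34]
scene0 0.4 882
   x 0.35 y [-0.2   0.42]
   x 0.4 y [0.38 0.4 ]
   x 0.45 y [0.6 0.6]
   x 0.75 y [-0.18  0.25]
scene0 0.45 760
   x 0.35 y [-0.2   0.44]
   x 0.4 y [0.37 0.42]
   x 0.45 y [0.58 0.6 ]
   x 0.5 y [0.44 0.57]
   x 0.75 y [-0.09  0.14]
scene0 0.5 4365
   x 0.35 y [0.41 0.44]
   x 0.4 y [0.36 0.42]
   x 0.45 y [0.52 0.6 ]
   x 0.5 y [0.41 0.56]
   x 0.55 y [0.42 0.43]
   x 0.75 y [0.09 0.26]
scene0 0.55 6436
   x 0.35 y [0.41 0.44]
   x 0.4 y [0.37 0.6 ]
   x 0.45 y [0.46 0.6 ]
   x 0.5 y [0.34 0.51]
   x 0.55 y [0.34 0.37]
   x 0.75 y [0.1  0.15]
```

Request:
{"name": "arm_command", "arguments": {
  "steps": [
    [0,-25,0,0,0,0,0.2],
    [0,-45,0,0,0,0,0.2],
    [0,-45,0,0,0,0,0.2],
    [-20,-40,0,0,0,0,0.2],
    [-40,-15,0,0,0,0,0.2],
    [-45,0,0,0,0,0,0.2],
    [-45,0,0,0,0,0,0.2],
    [-40,0,0,0,0,0,0.2],
    [-25,0,0,0,0,0,0.2],
    [-10,0,0,0,0,0,0.2],
    [0,0,0,0,0,0,0.2],
    [0,0,0,0,0,0,0.2]
  ]
}}

```text
clock: 4.4
tool_pos: [0.5991, 0.1316, 0.2896]
eef_rot: [[-0.999, -0.039, -0.001], [-0.039, 0.999, -0.0], [0.001, -0.0, -1.0]]
wrist_force: [0.4, 0.4, -1.1]
grip_width: 0.0243
finger_force: 40.0
```

```bash
python3 - <<'E'
from m import *
s=arm.observe();print(s['tool_pos'],s['joint_positions'].round(2))
n='wrist2';p,d,T,K,D=cap('wrist');cv2.imwrite(f'pics/{n}.png',p);np.savez(f'/tmp/{n}.npz',p=p,d=d,T=T,K=K,D=D)
P=cloud(d,T,K,D)
# top-faces at cheek height
m=(P[...,0]>.56)&(P[...,0]<.72)&(P[...,1]<.08)&(P[...,1]>-.05)
blobs(m,P,(.068,.082),'cheek',20)
blobs(m,P,(.02,.082),'holder',20)
for y in range(130,300,1):pass
E
```

```text
[0.59908964 0.1316145  0.28956761] [ 0.08  0.42  0.35  1.51 -0.    0.04]
cheek 318 [186. 207.] z95 [0.075 0.077] rect [632.8  39.4] [35.9  8.6] 4.6
cheek 305 [141. 210.] z95 [0.075 0.077] rect [638.   -6.3] [36.   7.3] 6.2
cheek 44 [186. 284.] z95 [0.075 0.08 ] rect [716.8  36.8] [8.  3.1] 84.9
holder 714 [191. 202.] z95 [0.064 0.077] rect [632.8  39.4] [35.9  8.7] 4.7
holder 855 [148. 205.] z95 [0.059 0.076] rect [637.9  -6.1] [36.2  7.6] 6.6
holder 166 [187. 274.] z95 [0.054 0.079] rect [716.2  32.3] [17.1  5. ] 75.3
```

View pics/wrist2.png

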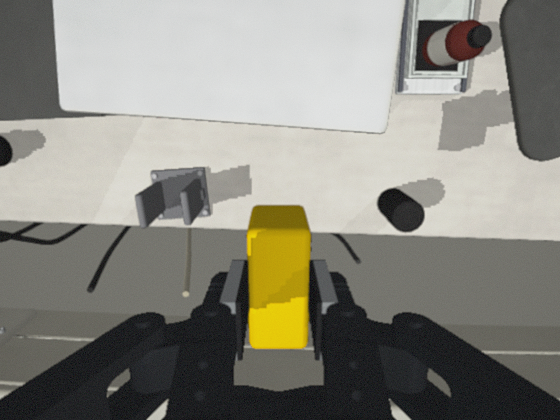

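The holder's cheeks show at (140,207) and (190,205), so the slot centre is at about (0.635, 0.017) with about 6° yaw. The canister is at (400,210). I'll check the supply's rear edge and the bench edge.

```bash
python3 - <<'E'
from m import *
p,d,T,K,D=ld('wrist2');P=cloud(d,T,K,D)
print('lamp',P[120:131,250].round(3)[::5],P[125,380].round(3),P[105,70].round(3))
print([ (v,P[v,u].round(3).tolist()) for u in(230,345) for v in (200,215,225,235)], 'can',P[210,400].round(3))
E
```

```text
lamp [[0.538 0.112 0.206]
 [0.553 0.097 0.   ]
 [0.558 0.098 0.003]] [0.538 0.191 0.206] [0.533 0.004 0.206]
[(200, [0.642, 0.075, -0.001]), (215, [0.661, 0.075, 0.0]), (225, [0.674, 0.075, -0.0]), (235, [0.801, 0.036, -0.312]), (200, [0.637, 0.213, -0.0]), (215, [0.656, 0.215, -0.0]), (225, [0.668, 0.216, 0.001]), (235, [0.801, 0.287, -0.341])] can [0.63  0.26  0.062]
```

Request:
{"name": "arm_command", "arguments": {
  "steps": [
    [-20,-15,10,0,0,-4,0.2],
    [0,0,35,0,0,0,0.2],
    [0,0,45,0,0,0,0.2],
    [0,0,45,0,0,0,0.2],
    [0,0,45,0,0,0,0.2],
    [0,0,35,0,0,0,0.2],
    [0,0,20,0,0,0,0.2],
    [0,0,10,0,0,0,0.2],
    [0,0,6,0,0,0,0.2],
    [0,0,4,0,0,0,0.2],
    [0,0,0,0,0,0,0.2]
  ]
}}

```text
clock: 5.55
tool_pos: [0.6205, 0.1175, 0.0358]
eef_rot: [[-0.994, -0.108, 0.001], [-0.108, 0.994, 0.0], [-0.001, -0.0, -1.0]]
wrist_force: [-0.8, 0.1, -1.9]
grip_width: 0.0247
finger_force: 40.0
```

Request:
{"name": "arm_command", "arguments": {
  "steps": [
    [0,0,1.5,0,0,0,0.2],
    [0,0,1.5,0,0,0,0.2],
    [0,0,1,0,0,0,0.2],
    [0,0,0.5,0,0,0,0.2],
    [0,0,0,0,0,0,0.2]
  ]
}}

```text
clock: 6.05
tool_pos: [0.6205, 0.1174, 0.0314]
eef_rot: [[-0.994, -0.108, 0.001], [-0.108, 0.994, -0.0], [-0.001, -0.0, -1.0]]
wrist_force: [-2.7, -0.4, 6.2]
grip_width: 0.0243
finger_force: 40.9
```

Request:
{"name": "arm_command", "arguments": {
  "steps": [
    [0,0,0,0,0,0,0.5],
    [0,0,0,0,0,0,0.55],
    [0,0,0,0,0,0,0.55],
    [0,0,-30,0,0,0,0.55],
    [0,0,-40,0,0,0,0.6],
    [0,0,-40,0,0,8,0.9],
    [0,0,-30,0,0,8,0.9],
    [0,0,0,0,0,8.5,0.9],
    [0,0,0,0,0,8.5,0.9],
    [0,0,0,0,0,8.5,0.9],
    [0,0,0,0,0,8.5,0.9],
    [0,0,0,0,0,8,0.9]
  ]
}}

```text
clock: 7.25
tool_pos: [0.6203, 0.1175, 0.1706]
eef_rot: [[-0.614, 0.79, -0.0], [0.79, 0.614, 0.0], [0.0, -0.0, -1.0]]
wrist_force: [-0.2, 0.1, -0.0]
grip_width: 0.077
finger_force: 0.0
```

Request:
{"name": "arm_command", "arguments": {
  "steps": [
    [0,0,0,0,0,8,0.9],
    [0,0,0,0,0,8,0.9],
    [0,0,0,0,0,8,0.9],
    [0,0,0,0,0,8,0.9],
    [0,0,0,0,0,0,0.9],
    [0,0,0,0,0,0,0.9]
  ]
}}

```text
clock: 7.85
tool_pos: [0.6203, 0.1174, 0.1707]
eef_rot: [[-0.112, 0.994, 0.0], [0.994, 0.112, 0.0], [0.0, 0.0, -1.0]]
wrist_force: [0.5, -0.4, 0.4]
grip_width: 0.0769
finger_force: 0.0
```

```bash
python3 - <<'E'
from m import *
s=arm.observe();print(s['tool_pos'],s['eef_rot'].round(3).tolist(),s['joint_positions'].round(2))
n='wrist3';p,d,T,K,D=cap('wrist');cv2.imwrite(f'pics/{n}.png',p);np.savez(f'/tmp/{n}.npz',p=p,d=d,T=T,K=K,D=D)
P=cloud(d,T,K,D);h=cv2.cvtColor(p,cv2.COLOR_BGR2HSV)
blobs(cv2.inRange(h,(22,120,100),(35,255,255)),P,(.036,.05),n+' yel')
m=(P[...,0]>.56)&(P[...,0]<.69)&(P[...,1]<.08)&(P[...,1]>-.05)
blobs(m,P,(.07,.082),'cheek',20)
E
```

```text
[0.62030212 0.11743457 0.17066362] [[-0.112, 0.994, 0.0], [0.994, 0.112, 0.0], [0.0, 0.0, -1.0]] [0.06 0.47 0.11 1.22 0.   1.52]
wrist3 yel 2274 [283. 199.] z95 [0.04  0.041] rect [624.6 118.1] [54.9 25.2] 6.6
cheek 603 [283. 314.] z95 [0.075 0.077] rect [633.2  40. ] [35.7  9.2] 6.3
cheek 521 [282. 366.] z95 [0.075 0.077] rect [638.1  -5.7] [35.2  8. ] 6.6
```

View pics/wrist3.png

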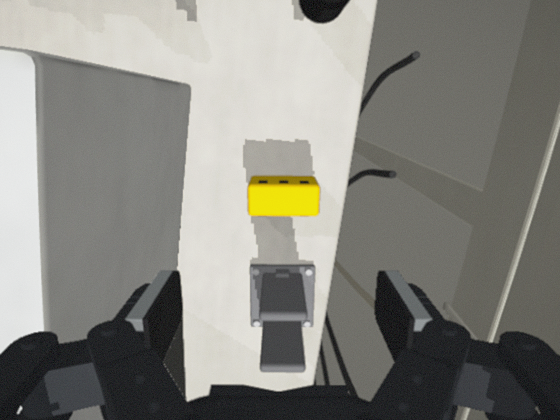

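The block stands upright at image (283,197), with its 2 cheeks below at (283,290) and (283,345), all at the same 6.5° yaw. I'll regrip it by its ends.

Request:
{"name": "arm_command", "arguments": {
  "steps": [
    [0,4.5,20,0,0,0,0.9],
    [0,0,40,0,0,0,0.9],
    [0,0,40,0,0,0,0.9],
    [0,0,25,0,0,0,0.9],
    [0,0,13,0,0,0,0.9],
    [0,0,0,0,0,0,0.75],
    [0,0,0,0,0,0,0.5],
    [0,0,0,0,0,0,0.5],
    [0,0,0,0,0,0,0.5],
    [0,0,0,0,0,0,0.5]
  ],
  "newtons": 40
}}

```text
clock: 8.9
tool_pos: [0.6263, 0.118, 0.0351]
eef_rot: [[-0.109, 0.994, 0.004], [0.994, 0.109, 0.0], [-0.0, 0.004, -1.0]]
wrist_force: [-0.6, -0.6, 5.8]
grip_width: 0.0423
finger_force: 2.9
```

```bash
python3 - <<'E'
from m import *
s=arm.observe();print(s['tool_pos'],s['grip_width'],s['finger_force'],s['wrist_force'].round(1))
n='wrist4';p,d,T,K,D=cap('wrist');cv2.imwrite(f'pics/{n}.png',p)
P=cloud(d,T,K,D);h=cv2.cvtColor(p,cv2.COLOR_BGR2HSV)
blobs(cv2.inRange(h,(22,120,100),(35,255,255)),P,(.0,.08),n+' yel')
E
```

```text
[0.62630969 0.11798933 0.03509758] 0.04227139699681249 2.856793525570538 [-0.6 -0.6  5.8]
wrist4 yel 8481 [276. 266.] z95 [0.039 0.041] rect [624.5 118. ] [54.9 26. ] 5.8
```

View pics/wrist4.png

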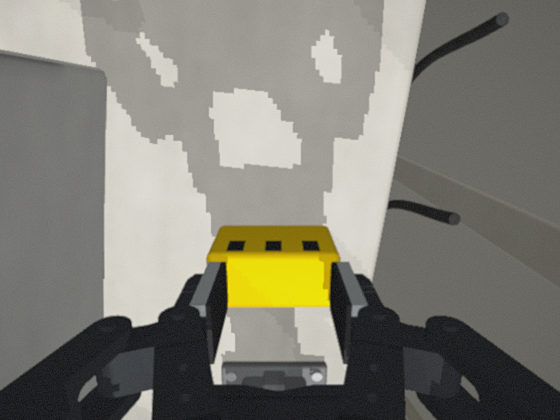

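The pads seem to sit over the top edges of the block, at pixels (215,290) and (345,290), instead of at its ends. I'll check where they are in 3D.

```bash
python3 - <<'E'
from m import *
s=arm.observe()
p,d,T,K,D=cap('wrist');P=cloud(d,T,K,D)
R=s['eef_rot'];t=s['tool_pos']
for v in (265,275,285,295,305,320,340,355):
    print(v,[(u,*(1000*(P[v,u]-t)@R).round(0),round(P[v,u,2]*1000)) for u in (205,212,219,224,232,276,328,338,345,352)])
E
```

```text
265 [(205, np.float64(-11.0), np.float64(-38.0), np.float64(36.0), -1), (212, np.float64(11.0), np.float64(-25.0), np.float64(-13.0), 48), (219, np.float64(11.0), np.float64(-23.0), np.float64(-12.0), 47), (224, np.float64(11.0), np.float64(-21.0), np.float64(-11.0), 47), (232, np.float64(7.0), np.float64(-19.0), np.float64(-5.0), 40), (276, np.float64(7.0), np.float64(-0.0), np.float64(-4.0), 39), (328, np.float64(8.0), np.float64(21.0), np.float64(-5.0), 40), (338, np.float64(11.0), np.float64(24.0), np.float64(-13.0), 48), (345, np.float64(10.0), np.float64(27.0), np.float64(-11.0), 46), (352, np.float64(-11.0), np.float64(40.0), np.float64(36.0), 0)]Traceback (most recent call last):
  File "<stdin>", line 6, in <module>
ValueError: cannot convert float NaN to integer
```

```bash
python3 - <<'E'
from m import *
def pads(n,w):
    p,d,T,K,D=ld(n);s=arm.calibration('wrist');Tt=T@np.linalg.inv(np.array(s['mount']))
    P=cloud(d,T,K,D);Q=((P-Tt[:3,3])@Tt[:3,:3])*1000
    m=np.isfinite(Q[...,2])&(abs(Q[...,1])<62)&(abs(Q[...,0])<14)&(Q[...,2]<30)&(Q[...,2]>-60)&(abs(Q[...,1])>20)
    q=Q[m]
    for sgn in(-1,1):
        k=q[q[:,1]*sgn>0]; print(n,len(k),'zmax',np.percentile(k[:,2],[50,90,99,100]).round(1))
        for z in range(-55,30,8):
            j=k[(k[:,2]>=z)&(k[:,2]<z+8)]
            if len(j)>5: print('  z',z,'y',j[:,1].min().round(),j[:,1].max().round(),'x',j[:,0].min().round(),j[:,0].max().round())
for n in('wrist1','wrist3'):pads(n,0)
E
```

```text
wrist1 5192 zmax [-44.2 -19.4 -10.3  -7.4]
  z -55 y -60.0 -30.0 x 1.0 14.0
  z -47 y -42.0 -29.0 x -11.0 12.0
  z -39 y -43.0 -29.0 x -11.0 12.0
  z -31 y -43.0 -29.0 x -11.0 12.0
  z -23 y -43.0 -29.0 x -11.0 12.0
  z -15 y -41.0 -29.0 x -11.0 11.0
wrist1 5190 zmax [-44.1 -19.8 -10.6  -7.5]
  z -55 y 31.0 60.0 x 1.0 14.0
  z -47 y 30.0 44.0 x -11.0 12.0
  z -39 y 30.0 44.0 x -12.0 12.0
  z -31 y 30.0 44.0 x -12.0 12.0
  z -23 y 30.0 44.0 x -11.0 12.0
  z -15 y 30.0 39.0 x -11.0 12.0
wrist3 4410 zmax [-40.3 -21.5 -14.4 -12. ]
  z -55 y -58.0 -37.0 x -2.0 13.0
  z -47 y -52.0 -37.0 x -12.0 12.0
  z -39 y -52.0 -37.0 x -12.0 12.0
  z -31 y -52.0 -38.0 x -12.0 12.0
  z -23 y -51.0 -37.0 x -11.0 12.0
  z -15 y -38.0 -38.0 x -10.0 10.0
wrist3 4421 zmax [-39.9 -21.5 -14.4 -12.3]
  z -55 y 38.0 60.0 x -2.0 13.0
  z -47 y 38.0 53.0 x -11.0 12.0
  z -39 y 38.0 53.0 x -12.0 12.0
  z -31 y 38.0 53.0 x -12.0 12.0
  z -23 y 38.0 52.0 x -11.0 12.0
  z -15 y 38.0 39.0 x -10.0 10.0
```

The depth shows the tips about 6–12 mm behind the TCP when open, so the fingers closed above the block. I'll check where the palm is, to see how deep I can go between the 76 mm cheeks.

```bash
python3 - <<'E'
from m import *
for n in ('wrist1','wrist3'):
    p,d,T,K,D=ld(n);Tt=T@np.linalg.inv(np.array(arm.calibration('wrist')['mount']))
    P=cloud(d,T,K,D);Q=((P-Tt[:3,3])@Tt[:3,:3])*1000
    for v in(385,392,400,410,418):print(n,v,[Q[v,u].round(0).tolist() for u in(220,250,280,310,340)])
print(np.array(arm.calibration('wrist')['mount']).round(3))
E
```

```text
wrist1 385 [[11.0, -13.0, -77.0], [-205.0, -28.0, 168.0], [-206.0, 2.0, 169.0], [9.0, 8.0, -75.0], [10.0, 14.0, -76.0]]
wrist1 392 [[10.0, -13.0, -78.0], [10.0, -6.0, -78.0], [10.0, 1.0, -78.0], [10.0, 8.0, -78.0], [10.0, 14.0, -78.0]]
wrist1 400 [[10.0, -12.0, -81.0], [11.0, -6.0, -81.0], [11.0, 1.0, -81.0], [11.0, 7.0, -81.0], [10.0, 14.0, -81.0]]
wrist1 410 [[10.0, -12.0, -84.0], [11.0, -5.0, -84.0], [12.0, 1.0, -85.0], [11.0, 7.0, -84.0], [11.0, 13.0, -84.0]]
wrist1 418 [[10.0, -11.0, -86.0], [10.0, -5.0, -86.0], [11.0, 1.0, -87.0], [11.0, 7.0, -86.0], [12.0, 13.0, -87.0]]
wrist3 385 [[10.0, -13.0, -76.0], [-208.0, -29.0, 171.0], [-207.0, 2.0, 171.0], [10.0, 8.0, -76.0], [10.0, 15.0, -76.0]]
wrist3 392 [[10.0, -12.0, -78.0], [9.0, -6.0, -77.0], [10.0, 1.0, -78.0], [10.0, 8.0, -78.0], [10.0, 14.0, -78.0]]
wrist3 400 [[11.0, -12.0, -81.0], [11.0, -6.0, -81.0], [11.0, 1.0, -82.0], [10.0, 7.0, -81.0], [12.0, 13.0, -82.0]]
wrist3 410 [[11.0, -11.0, -85.0], [11.0, -5.0, -84.0], [10.0, 1.0, -84.0], [12.0, 7.0, -85.0], [11.0, 13.0, -84.0]]
wrist3 418 [[11.0, -11.0, -86.0], [11.0, -5.0, -87.0], [12.0, 1.0, -87.0], [11.0, 7.0, -86.0], [12.0, 13.0, -87.0]]
[[ 0.001 -0.96  -0.282  0.071]
 [ 1.     0.001 -0.     0.   ]
 [ 0.    -0.282  0.96  -0.146]
 [ 0.     0.     0.     1.   ]]
```

Request:
{"name": "arm_command", "arguments": {
  "steps": [
    [0,0,-3,0,0,0,0.7],
    [0,0,-5,0,0,0,0.9],
    [0,0,0,0,0,0,0.9],
    [0,0,0,0,0,0,0.9]
  ]
}}

```text
clock: 9.4
tool_pos: [0.625, 0.1179, 0.0411]
eef_rot: [[-0.108, 0.994, 0.001], [0.994, 0.108, 0.0], [-0.0, 0.001, -1.0]]
wrist_force: [0.3, 0.3, -0.6]
grip_width: 0.0768
finger_force: 0.0
```

The gripper sits about 19 mm farther back than the TCP definition: palm at −75 mm instead of −54 mm, tips about at the TCP. I'll go deeper accordingly.

Request:
{"name": "arm_command", "arguments": {
  "steps": [
    [0,0,15,0,0,0,0.9],
    [0,0,14,0,0,0,0.9],
    [0,0,0,0,0,0,0.9],
    [0,0,0,0,0,0,0.7],
    [0,0,0,0,0,0,0.5],
    [0,0,0,0,0,0,0.5],
    [0,0,0,0,0,0,0.5]
  ],
  "newtons": 40
}}

```text
clock: 10.1
tool_pos: [0.6252, 0.118, 0.0125]
eef_rot: [[-0.108, 0.994, 0.001], [0.994, 0.108, 0.0], [-0.0, 0.001, -1.0]]
wrist_force: [-1.2, -0.3, 6.9]
grip_width: 0.0554
finger_force: 43.9
```

Request:
{"name": "arm_command", "arguments": {
  "steps": [
    [0,0,-10,0,0,0,0.5],
    [0,0,-25,0,0,0,0.5],
    [0,0,-35,0,0,0,0.5],
    [0,0,-30,0,0,0,0.5],
    [-15,0,0,0,0,0,0.5],
    [-30,0,0,0,0,0,0.5],
    [-30,0,0,0,0,0,0.5],
    [-20,0,0,0,0,0,0.5],
    [-6.4,-0.6,0,0,0,0,0.5],
    [0,0,0,0,0,0,0.5],
    [0,0,0,0,0,0,0.5]
  ]
}}

```text
clock: 11.2
tool_pos: [0.6349, 0.0176, 0.1115]
eef_rot: [[-0.108, 0.994, -0.001], [0.994, 0.108, 0.0], [0.0, -0.0, -1.0]]
wrist_force: [0.2, 0.1, -1.2]
grip_width: 0.0552
finger_force: 43.2
```

```bash
python3 - <<'E'
from m import *
s=arm.observe();print(s['tool_pos'],s['grip_width'])
n='wrist5';p,d,T,K,D=cap('wrist');cv2.imwrite(f'pics/{n}.png',p)
P=cloud(d,T,K,D);h=cv2.cvtColor(p,cv2.COLOR_BGR2HSV)
blobs(cv2.inRange(h,(22,120,100),(35,255,255)),P,(.0,.2),n+' yel')
m=(P[...,0]>.56)&(P[...,0]<.69)&(P[...,1]<.08)&(P[...,1]>-.05)
blobs(m,P,(.07,.082),'cheek',20)
E
```

```text
[0.63485446 0.01757134 0.11150234] 0.055200416860617434
wrist5 yel 13382 [278. 292.] z95 [0.138 0.14 ] rect [635.7  13.7] [55.7 34.7] 6.4
cheek 1146 [278. 204.] z95 [0.075 0.077] rect [633.1  39.3] [35.3  7.9] 5.8
```

View pics/wrist5.png

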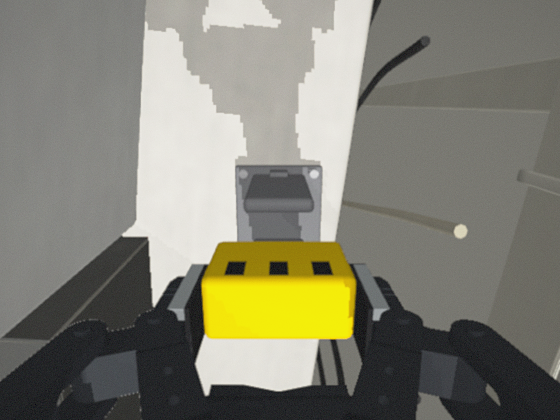

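```bash
python3 - <<'E'
from m import *
s=arm.observe()
p,d,T,K,D=cap('wrist');P=cloud(d,T,K,D);h=cv2.cvtColor(p,cv2.COLOR_BGR2HSV)
Y=cv2.inRange(h,(22,120,100),(35,255,255))>0
for v in range(240,345,6):print(v,(P[v,278]*1000).round(1),(P[v,230]*1000).round(1),Y[v,278])
for r in((285,330),(245,275)):
    q=P[r[0]:r[1],225:330][Y[r[0]:r[1],225:330]];q=q[np.isfinite(q[:,0])];c=q.mean(0);u,_,vt=np.linalg.svd(q-c,full_matrices=False);print(r,c.round(4),vt[2].round(3))
E
```

```text
240 [637.5  -3.5  10.4] [ 6.028e+02 -1.130e+01 -2.000e-01] False
246 [633.9  30.2 107.6] [613.4  27.7 107. ] True
252 [634.   30.  113.9] [614.3  28.  114.2] True
258 [633.9  30.6 121.4] [615.   28.  120.3] True
264 [633.9  30.8 127.6] [615.8  28.2 126.3] False
270 [634.   30.  131.2] [616.4  28.2 131.4] False
276 [634.   29.7 135.5] [617.   28.4 136.7] True
282 [634.1  28.7 138.2] [617.3  26.7 138. ] True
288 [634.4  26.8 139.1] [617.6  25.1 139.3] True
294 [634.6  24.7 139.4] [617.7  22.6 139.1] True
300 [634.9  21.7 138.4] [617.9  19.9 138.6] True
306 [635.1  20.2 139.9] [618.1  17.8 139. ] True
312 [635.4  17.3 139.1] [618.3  15.5 139.3] True
318 [635.6  15.2 139.7] [618.4  12.9 139. ] True
324 [636.   11.8 138.3] [618.6  10.6 139.4] True
330 [636.2   9.7 138.8] [618.8   7.9 139. ] True
336 [636.5   7.1 138.7] [619.    5.2 138.8] True
342 [ 6.475e+02 -9.450e+01 -3.000e-01] [ 6.091e+02 -9.890e+01 -3.000e-01] False
(285, 330) [0.6348 0.0191 0.1389] [ 0.001 -0.003  1.   ]
(245, 275) [0.6336 0.0302 0.1193] [ 0.11  -0.994  0.004]
```

The block hangs level and aligned over the slot, with the left cheek at (278,190). I'll nudge it 1 mm and lower.

Request:
{"name": "arm_command", "arguments": {
  "steps": [
    [-1,0.5,8,0,0,0,0.5],
    [0,0,12,0,0,0,0.5],
    [0,0,14,0,0,0,0.5],
    [0,0,14,0,0,0,0.5],
    [0,0,14,0,0,0,0.5],
    [0,0,12,0,0,0,0.5],
    [0,0,8,0,0,0,0.5],
    [0,0,4,0,0,0,0.5],
    [0,0,3,0,0,0,0.5],
    [0,0,1.5,0,0,0,0.5],
    [0,0,0.5,0,0,0,0.5],
    [0,0,0,0,0,0,0.5]
  ]
}}

```text
clock: 12.5
tool_pos: [0.6359, 0.0161, 0.021]
eef_rot: [[-0.108, 0.994, 0.001], [0.994, 0.108, -0.0], [-0.0, 0.001, -1.0]]
wrist_force: [0.2, 0.6, -2.3]
grip_width: 0.0551
finger_force: 43.1
```

Request:
{"name": "arm_command", "arguments": {
  "steps": [
    [0,0,1,0,0,0,0.5],
    [0,0,1,0,0,0,0.5],
    [0,0,0.7,0,0,0,0.5],
    [0,0,0,0,0,0,0.5]
  ]
}}

```text
clock: 12.9
tool_pos: [0.6358, 0.0161, 0.0185]
eef_rot: [[-0.108, 0.994, 0.0], [0.994, 0.108, -0.0], [-0.0, 0.0, -1.0]]
wrist_force: [-2.2, -0.0, 5.9]
grip_width: 0.055
finger_force: 43.8
```

Contact with the floor. Release, rise and look.

Request:
{"name": "arm_command", "arguments": {
  "steps": [
    [0,0,0,0,0,0,0.7],
    [0,0,0,0,0,0,0.85],
    [0,0,0,0,0,0,0.85],
    [0,0,-15,0,0,0,0.85],
    [0,0,-35,0,0,0,0.85],
    [0,0,-45,0,0,0,0.85],
    [0,0,-45,0,0,0,0.85],
    [0,0,-45,0,0,0,0.85],
    [0,0,-45,0,0,0,0.85],
    [0,0,-25,0,0,0,0.8],
    [0,0,0,0,0,0,0.8]
  ]
}}

```text
clock: 14.0
tool_pos: [0.6369, 0.016, 0.2766]
eef_rot: [[-0.108, 0.994, 0.006], [0.994, 0.108, -0.001], [-0.001, 0.006, -1.0]]
wrist_force: [1.0, -0.3, -0.2]
grip_width: 0.0685
finger_force: 0.0
```

```bash
python3 - <<'E'
from m import *
s=arm.observe();print(s['tool_pos'],s['joint_positions'].round(2))
n='wrist6';p,d,T,K,D=cap('wrist');cv2.imwrite(f'pics/{n}.png',p)
P=cloud(d,T,K,D);h=cv2.cvtColor(p,cv2.COLOR_BGR2HSV)
blobs(cv2.inRange(h,(22,120,100),(35,255,255)),P,(.02,.06),n+' yel')
m=(P[...,0]>.56)&(P[...,0]<.69)&(P[...,1]<.08)&(P[...,1]>-.05)
blobs(m,P,(.07,.082),'cheek',20)
E
```

```text
[0.63690329 0.01601163 0.27664238] [-0.1   0.46  0.38  1.49  0.    1.36]
wrist6 yel 1391 [276. 174.] z95 [0.046 0.047] rect [636.3  15.9] [53.7 25.4] 6.3
cheek 338 [275. 156.] z95 [0.076 0.077] rect [632.8  39.1] [35.6  7.3] 6.3
cheek 327 [275. 204.] z95 [0.075 0.077] rect [637.8  -6.8] [35.  8.] 6.2
```

The block is fully seated (top at 46 mm) and centred within 1 mm. Now back over the supply to the handle.

Request:
{"name": "arm_command", "arguments": {
  "steps": [
    [0,-20,-10,0,0,0,0.8],
    [0,-40,0,0,0,0,0.8],
    [0,-45,0,0,0,0,0.8],
    [0,-45,0,0,0,0,0.8],
    [10,-45,0,0,0,-5,0.7],
    [40,0,0,0,0,0,0.7],
    [45,0,0,0,0,0,0.7],
    [45,0,0,0,0,0,0.7],
    [45,0,0,0,0,0,0.7],
    [45,0,0,0,0,0,0.7],
    [30,0,0,0,0,0,0.7],
    [10,0,0,0,0,0,0.7]
  ]
}}

```text
clock: 15.25
tool_pos: [0.389, 0.2621, 0.2816]
eef_rot: [[-0.197, 0.98, -0.002], [0.98, 0.197, -0.0], [-0.0, -0.002, -1.0]]
wrist_force: [0.0, 0.1, -0.8]
grip_width: 0.0599
finger_force: 0.0
```

Request:
{"name": "arm_command", "arguments": {
  "steps": [
    [0,0,0,0,0,-8.2,0.7],
    [0,0,0,0,0,-8.2,0.7],
    [0,0,0,0,0,-8.2,0.7],
    [0,0,0,0,0,-8.2,0.7],
    [0,0,0,0,0,-8.2,0.7],
    [0,0,0,0,0,-8.2,0.7],
    [0,0,0,0,0,-8.2,0.7],
    [0,0,0,0,0,-8.2,0.7],
    [0,0,0,0,0,-8.2,0.7],
    [0,0,0,0,0,-8,0.7],
    [0,0,0,0,0,0,0.7]
  ]
}}

```text
clock: 16.35
tool_pos: [0.3901, 0.2594, 0.2821]
eef_rot: [[-0.999, -0.054, -0.001], [-0.054, 0.999, -0.001], [0.001, -0.001, -1.0]]
wrist_force: [-0.8, 0.2, 0.0]
grip_width: 0.06
finger_force: 0.0
```

```bash
python3 - <<'E'
from m import *
s=arm.observe();print(s['tool_pos'],s['eef_rot'].round(3).tolist())
n='wrist7';p,d,T,K,D=cap('wrist');cv2.imwrite(f'pics/{n}.png',p)
P=cloud(d,T,K,D);h=cv2.cvtColor(p,cv2.COLOR_BGR2HSV)
blobs(cv2.inRange(h,(105,120,60),(125,255,255)),P,(.066,.08),n+' blue',8)
m=(P[...,0]>.3)&(P[...,0]<.56)&(P[...,1]<.36)&(P[...,1]>.22)
blobs(m&(h[...,2]<70),P,(.095,.12),'cap',8)
blobs(m&(h[...,2]<110),P,(.042,.05),'post',8)
E
```

```text
[0.39012597 0.25939566 0.28211559] [[-0.999, -0.054, -0.001], [-0.054, 0.999, -0.001], [0.001, -0.001, -1.0]]
wrist7 blue 351 [307. 199.] z95 [0.07  0.072] rect [409.  288.8] [12.3 27.8] 3.7
cap 280 [311. 264.] z95 [0.105 0.106] rect [464.6 294.4] [15.1 16.3] 53.3
post 358 [308. 123.] z95 [0.046 0.047] rect [336.3 286. ] [ 9.9 32.2] 3.3
post 11 [301. 189.] z95 [0.048 0.05 ] rect [403.4 283.6] [0.5 6.6] 2.7
post 11 [311. 231.] z95 [0.045 0.049] rect [449.7 298. ] [4.9 0.6] 73.8
post 11 [317. 235.] z95 [0.045 0.05 ] rect [453.9 305.3] [8.  1.1] 47.9
```

Request:
{"name": "arm_command", "arguments": {
  "steps": [
    [-17.5,29,10,0,0,0,0.7],
    [0,0,40,0,0,0,0.7],
    [0,0,45,0,0,0,0.7],
    [0,0,45,0,0,0,0.7],
    [0,0,35,0,0,0,0.7],
    [0,0,25,0,0,0,0.7],
    [0,0,15,0,0,0,0.7],
    [0,0,0,0,0,0,0.7]
  ]
}}

```text
clock: 17.2
tool_pos: [0.4049, 0.289, 0.066]
eef_rot: [[-0.999, -0.048, -0.003], [-0.048, 0.999, -0.002], [0.004, -0.002, -1.0]]
wrist_force: [-0.4, 0.3, 0.5]
grip_width: 0.0596
finger_force: 0.0
```

Request:
{"name": "arm_command", "arguments": {
  "steps": [
    [0,0,8,0,0,0,0.7],
    [0,0,8,0,0,0,0.7],
    [0,0,3,0,0,0,0.7],
    [0,0,0,0,0,0,0.5],
    [0,0,0,0,0,0,0.4],
    [0,0,0,0,0,0,0.3],
    [0,0,0,0,0,0,0.25],
    [0,0,0,0,0,0,0.25]
  ],
  "newtons": 30
}}

```text
clock: 18.0
tool_pos: [0.4064, 0.2895, 0.0495]
eef_rot: [[-0.999, -0.052, 0.001], [-0.052, 0.999, -0.001], [-0.001, -0.001, -1.0]]
wrist_force: [-0.9, -4.6, 5.9]
grip_width: 0.0295
finger_force: 30.2
```

Request:
{"name": "arm_command", "arguments": {
  "steps": [
    [0.3,0,0,0,0,0,0.25],
    [0.6,0,0,0,0,0,0.25],
    [1,0,0,0,0,0,0.25],
    [1.4,0,0,0,0,0,0.25],
    [1.8,0,0,0,0,0,0.25],
    [2,0,0,0,0,0,0.25],
    [2,0,0,0,0,0,0.25],
    [2,0,0,0,0,0,0.25],
    [2,0,0,0,0,0,0.25],
    [2,0,0,0,0,0,0.25],
    [2,0,0,0,0,0,0.25],
    [2,0,0,0,0,0,0.25]
  ]
}}

```text
clock: 19.2
tool_pos: [0.388, 0.2886, 0.0495]
eef_rot: [[-0.999, -0.052, 0.002], [-0.052, 0.999, -0.001], [-0.002, -0.001, -1.0]]
wrist_force: [3.4, -4.4, 1.9]
grip_width: 0.0291
finger_force: 29.8
```

Request:
{"name": "arm_command", "arguments": {
  "steps": [
    [2,0,0,0,0,0,0.25],
    [2,0,0,0,0,0,0.25],
    [2,0,0,0,0,0,0.25],
    [2,0,0,0,0,0,0.25],
    [2,0,0,0,0,0,0.25],
    [2,0,0,0,0,0,0.25],
    [2,0,0,0,0,0,0.25],
    [2,0,0,0,0,0,0.25],
    [1.5,0,0,0,0,0,0.25],
    [1,0,0,0,0,0,0.25],
    [0.5,0,0,0,0,0,0.25],
    [0,0,0,0,0,0,0.25]
  ]
}}

```text
clock: 20.4
tool_pos: [0.3689, 0.2877, 0.0495]
eef_rot: [[-0.999, -0.052, 0.002], [-0.052, 0.999, -0.0], [-0.002, -0.001, -1.0]]
wrist_force: [2.7, -5.2, 2.6]
grip_width: 0.0291
finger_force: 29.9
```

Out 37.5 mm; about 10 mm more.

Request:
{"name": "arm_command", "arguments": {
  "steps": [
    [0.5,0,0,0,0,0,0.25],
    [1,0,0,0,0,0,0.25],
    [1.5,0,0,0,0,0,0.25],
    [1.5,0,0,0,0,0,0.25],
    [1.5,0,0,0,0,0,0.25],
    [1.5,0,0,0,0,0,0.25],
    [1,0,0,0,0,0,0.25],
    [0.7,0,0,0,0,0,0.25],
    [0.4,0,0,0,0,0,0.25],
    [0.3,0,0,0,0,0,0.25],
    [0,0,0,0,0,0,0.25]
  ]
}}

```text
clock: 21.5
tool_pos: [0.3591, 0.2872, 0.0495]
eef_rot: [[-0.999, -0.052, 0.002], [-0.052, 0.999, -0.0], [-0.002, -0.001, -1.0]]
wrist_force: [2.3, -4.4, 3.0]
grip_width: 0.0295
finger_force: 29.8
```

Request:
{"name": "arm_command", "arguments": {
  "steps": [
    [0,0,0,0,0,0,0.4],
    [0,0,0,0,0,0,0.5],
    [0,0,0,0,0,0,0.6],
    [0,0,-6,0,0,0,0.6],
    [0,0,-20,0,0,0,0.6],
    [0,0,-30,0,0,0,0.6],
    [0,0,-40,0,0,0,0.6],
    [0,0,-40,0,0,0,0.6],
    [0,0,-40,0,0,0,0.6],
    [0,0,0,0,0,0,0.6],
    [0,0,0,0,0,0,0.6]
  ]
}}

```text
clock: 22.6
tool_pos: [0.3585, 0.2875, 0.2258]
eef_rot: [[-0.999, -0.052, 0.002], [-0.052, 0.999, 0.001], [-0.002, 0.001, -1.0]]
wrist_force: [0.3, -1.0, -0.0]
grip_width: 0.0512
finger_force: 0.0
```

```bash
python3 - <<'E'
from m import *
s=arm.observe();print(s['tool_pos'],s['wrist_force'])
n='wrist8';p,d,T,K,D=cap('wrist');cv2.imwrite(f'pics/{n}.png',p)
P=cloud(d,T,K,D);h=cv2.cvtColor(p,cv2.COLOR_BGR2HSV)
blobs(cv2.inRange(h,(105,120,60),(125,255,255)),P,(.066,.08),n+' blue',8)
m=(P[...,0]>.3)&(P[...,0]<.56)&(P[...,1]<.36)&(P[...,1]>.22)
blobs(m&(h[...,2]<70),P,(.095,.12),'cap',8)
E
```

```text
[0.35852802 0.28752939 0.22577759] [ 0.3359576  -1.02278267 -0.02474467]
wrist8 blue 494 [278. 195.] z95 [0.071 0.072] rect [361.4 287.1] [12.  27.5] 2.7
cap 399 [281. 273.] z95 [0.105 0.106] rect [417.  292.4] [15.3 16.1] 42.6
```

View pics/wrist8.png

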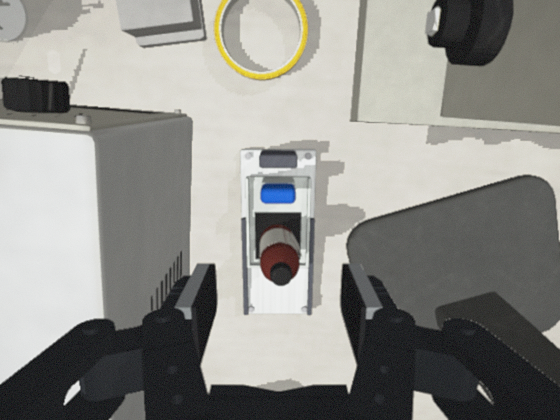

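The tray is out 47.6 mm: the handle is at (278,193) next to the post. The bottle stands upright on its pad at (280,250), and the arm is clear.

```bash
python3 -c "
from workcell import arm
print(arm.sign_off())"
```

```text
the job is handed in; nothing more can be done
None
```

I handed the job in: the block is seated in the holder about 1 mm off centre, the tray is out about 47.5 of 48 mm with the bottle upright on it, and the arm is clear; I did not re-measure the canister and eyepiece, and sign-off returned no verdict.

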